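# Seat the gauge plate on the locating pin of the plate nest

### The job

Fit the steel gauge plate onto the plate nest: bring it by its tab and lay it on top of the nest's locating pin, long edge along the fence, its hole past the left end of the pin's slot. From there slide it to the right along the fence, staying down on the pin and never lifting it off again, until the hole drops over the pin and the plate lies flat on the nest; then let go. Feel for it gently, never forcing it onto the pin or fence, and leave the other things standing where they are.

Things in the scene. Friction and masses are not known exactly. Their poses are not given: they have to be found in the camera images.
- nest: Plate nest, fixed: flat aluminium deck 112 x 210 mm (x, y), its top 20 mm above the origin (centre of its underside, on the worktop). z up, +x away from the robot, +y to the robot's left, turned by up to 0.3 rad. It carries a fence along its far edge and a locating pin in a slot; all rigid and unmoving.
- fence_mid (a point): Middle of the foot of the fence's face, at deck height; x = +40 mm in the nest's frame; axes as the nest's. The steel fence runs straight along the nest's y over the whole deck, 14 mm high above the deck; its upright face looks to -x, towards the slot.
- slot_mid (a point): Middle of the dark slot, on the deck's top; nest frame x 0, y +25 mm; axes as the nest's. Slot 50 mm long (y), 10 wide. In it, 40 mm from the fence face, stands the steel pin: 9 mm diameter, 6 mm high above the deck, tapered to 6 mm at the tip. It is clamped up to 20 mm to either side (y) of this point: its place is not measured, feel for it.
- plate: Loose steel gauge plate 80 x 130 x 6 mm (x, y, z), 0.2 to 0.35 kg, lying on the worktop left of the nest, turned by up to 0.5 rad; origin: centre of its underside, z up; +x, +y go along the nest's +x, +y when laid there. On the nest its underside is 6 mm above the deck when riding on the pin, 0 when seated. Engraved dots (no holes) mark its -y end.
- tab_top (a point): Middle of the top of the plate's grip tab, 51 mm above the plate's underside, over the plate's centre. The grey tab is 38 mm along the plate's x and 10 mm thick along its y, upright, 45 mm tall: pinch it across its thickness.
- hole (a point): Centre of the plate's one round through hole (12 mm diameter) at the underside; plate frame x 0, y +24 mm, so 40 mm from both long edges; axes as the plate's. With the +x long edge on the fence the hole is in line with the slot.
- tablets: White screw-cap bottle, 47 mm in diameter, 85 mm high, standing behind the nest; origin under its centre. A bystander.
- beaker: Clear glass beaker, 72 mm in diameter, 95 mm high, standing behind the nest to the right; origin under its centre. A bystander.
- timer: White lab timer, 47 x 66 x 57 mm, standing to the right in front; origin under its centre. A bystander.
- tape: White roll of tape lying flat, 70 mm in diameter, 20 mm high, at the left; origin under its centre. A bystander.
Not all that is in view belongs to the job. What is shaped like the plate but red is not meant.

How it is judged:
On the way:
1. The plate rests on the nest, riding on its pin, the hole past the left end of the slot (over 23 mm left of its middle) (y of hole in the frame of slot_mid between 0.023 and 0.05 m and x of hole in the frame of slot_mid between -0.02 and 0.02 m and z of plate in the frame of slot_mid between 0.002 and 0.009 m and contact force between plate and nest above 0.5 N), for 0.2 s.
At the end, for the whole second after the job is handed in: The plate lies flat on the nest's deck (underside within 1.8 mm of it, tilt under 0.025 rad), the hole over the pin (within 4 mm of the slot's centre line and 23 mm of its middle, which is possible only with the pin in the hole), its long edge along the fence within 0.06 rad, at rest and released (z of plate in the frame of slot_mid between -0.002 and 0.0018 m and angle between plate's own z axis and vertical below 0.025 rad and angle between the y axis of plate and the y axis of nest, either way round below 0.06 rad and x of hole in the frame of slot_mid between -0.004 and 0.004 m and y of hole in the frame of slot_mid between -0.023 and 0.023 m and linear speed of plate below 0.01 m/s); the robot touches nothing.
It fails at once if The plate is forced: over 30 N between it and the nest (contact force between plate and nest above 30 N).
It fails at once if The plate is lifted off the pin (underside 12 to 30 mm above the deck) with its hole above the slot, instead of being slid there (z of hole in the frame of slot_mid between 0.012 and 0.03 m and y of hole in the frame of slot_mid between -0.021 and 0.018 m and x of hole in the frame of slot_mid between -0.02 and 0.02 m).
It fails at once if A bystander (bottle, beaker, timer or tape) is shifted by more than 25 mm (distance of any of tablets, beaker, timer, tape from where it was at the start of the episode above 0.025 m).
It also fails if it takes over 64 s, if anything falls off the work surface, if the arm or the gripper's body presses on something with over 40 N, if the wrist force passes 120 N, or if a joint passes its speed limit or range.

### The arm

A 7-joint arm with a two-finger parallel gripper is mounted at the origin on a cart in front of the work surface, level with it; the furniture and walls round the work are solid. World frame = base frame: x ahead of the robot, y to its left, z up, the work surface at z = 0. Lengths are in m, angles in rad, forces in N, time in s.
With the tool pointing down it reaches from about 0.4 to 0.9 m from the base axis. Payload 5.5 kg.
Tool frame: the origin (TCP) lies midway between the tips of the shut fingers; the grasp point (between the pads) lies manip.pinch_z behind it (manip.pinch_z is the distance from the TCP to the grasp point, in m); z points along the fingers, y is the line along which they close (so a half turn about z gives the same grasp; the last joint's range is limited). The gripper opens to 85 mm and grips with 20 to 120 N. Pads are 22 mm wide; open, the fingers measure 114 mm over their backs; the gripper's body (76 mm by 85 mm) begins 54 mm behind the grasp point. The pads swing forward as they close: fully open they stand 13 mm farther back than shut.
Start: joints at [-0.987, 0.501, -0.427, 1.55, 0.221, 1.138, -0.21], TCP at [0.205, 0.617, 0.231] pointing down, gripper open.
Joint ranges: [-2.88, 2.88], [-0.31, 2.03], [-1.54, 1.56], [0.2, 2.42], [-1.41, 4.55], [0.19, 2.02], [-2.57, 2.57]. Speed limits (rad/s): [2.57, 2.57, 3.14, 3.14, 3.14, 3.14, 3.14].

### API

Orientations are given as a rotation vector (axis times angle).
In Python, from rig import monitor, cams, manip gives the robot as it stands.
- The arm moves only by the tool apply_moves, never from a script. Its argument "moves" is a list of rows, each a list of 7 numbers: the shift along the tool's x, y, z in mm, then the turn, a rotation vector about the tool's x, y, z in degrees, then the closure, from 0 (fully open) to 1 (shut). In form: [[tx, ty, tz, wx, wy, wz, fingers], ...]. A call has 1 to 8 rows; each row shifts and turns the commanded pose from where the row before left it, along the tool's axes as they then stand; what a row does not reach is not made up. A row lasts 1/12 s, in which the tool goes at most 41.7 mm and 7.16 degrees, less where a joint would pass 70% of its speed; a pose out of reach is approached as far as the arm can. A call is refused whole if a number of a shift passes 41.7 or a number of a turn 7.16, either way. A call with a gripper value outside its range is refused whole. The fingers move at their own pace and stop on an object; the grip force is fixed at half the most. Time passes only in rows, so rows that do not move let the fingers close. It gives the time, the measured TCP pose, the force, the opening and the grip force at its end, in the units of the state.
- monitor.get_state(): the state, without advancing time (a new reading comes with each control period).
- cams.get_image(name): name is "scene" or "top" or "wrist"; returns (picture, depth): 400x640x3 uint8, red, green, blue; 400x640 float32, m along the optical axis (not along the pixel's ray), 0 where there is no reading.
- cams.get_calibration(name): a dict with "camera_matrix" (3x3 intrinsics, pixels), "dist_coeffs" ([k1, k2, p1, p2, k3] as OpenCV has them; the pictures are not rectified), "R" (3x3) and "t" (3): a world point X has camera coordinates R X + t. Camera axes: x right, y down, z forward; pixel columns grow to the right and rows downward; lengths in m; the calibration is good to about 2 mm. A picture is of the moment at which its call begins: read the wrist's pose just before it. get_calibration takes no time and is no camera call; for the wrist camera it gives the pose at the moment of the call.
- manip.job_done(): hands the job in; it is judged then, once.
The state is a dict: "time": time; "joint_pos": joint angles; "qd": joint speeds; "joint_torque": joint torques, N m; "tcp_pos": TCP position; "eef_rot": TCP orientation; "contact_force": force on the tool from outside, world axes, zero at the start; "moment": the same for the moment, N m; "grip_width": opening from 0.0 (shut) to 1.0 (fully open); "grasp_force": force on a finger pad.
Only numpy, scipy, OpenCV 4.12 (cv2) and the standard library are available. Lean on these libraries where they do the work, as an engineer would, in place of code of your own. Each camera call takes 0.05 s, during which the arm holds its last target. There are 200 camera calls.

## Working session

There is one attempt and no reset: what is moved stays moved. The work goes in short steps, Python scripts to look and compute and a tool call to move; the robot and the scene stay as the last step left them, time stands still between calls to the robot, and variables do not carry over. Pictures are saved under pics/ and viewed, at most 10 in all, crops included, and the job is handed in when it is done.

Besides the shell and the picture viewer there is one more tool, called after "Emit:" by a JSON object that holds its "op" and its "data". apply_moves: Moves the arm, as the interface text tells. Its arguments: {"type":"object","properties":{"moves":{"type":"array"}},"required":["moves"]}

```bash
mkdir -p pics; python3 - <<'E'
from rig import monitor, cams, manip
import cv2,numpy as np
print(monitor.get_state(), manip.pinch_z)
for n in ("top","scene"):
    p,d=cams.get_image(n); cv2.imwrite(f"pics/{n}0.png",p[:,:,::-1]); np.savez(f"{n}0.npz",p=p,d=d,**cams.get_calibration(n))
    c=cams.get_calibration(n);print(n,c)
E
```

```text
{'time': 0.0, 'joint_pos': array([-0.98679052,  0.50183014, -0.42677893,  1.55147025,  0.22080695,
        1.1382852 , -0.21033237]), 'qd': array([-5.13642380e-04, -8.42800174e-04, -3.77020512e-04, -7.33645321e-04,
        4.19269897e-04,  1.59029207e-03, -7.02219041e-05]), 'joint_torque': array([ 6.39637765e-04, -5.69523597e+01, -5.81649408e+00, -2.80952239e+01,
        1.05899741e-02,  1.16019903e-02, -1.16222756e-05]), 'tcp_pos': array([0.20479588, 0.6161591 , 0.23026093]), 'eef_rot': array([-5.01675979e-01, -3.10091312e+00,  2.98830582e-03]), 'contact_force': array([ 0.36999599, -0.34579178,  0.40584549]), 'moment': array([-0.05533651, -0.00091023,  0.02364085]), 'grasp_force': 0.0, 'grip_width': 0.9959906683486308} 0.0187
top {'camera_matrix': array([[451.91013378,   0.        , 323.15201651],
       [  0.        , 451.91013378, 195.62703508],
       [  0.        ,   0.        ,   1.        ]]), 'dist_coeffs': array([-0.05196603,  0.        ,  0.        ,  0.        ,  0.        ]), 'R': array([[-0.01543304, -0.9998026 , -0.01251367],
       [-0.99196108,  0.01688168, -0.12541222],
       [ 0.12559872,  0.01047758, -0.9920258 ]]), 't': array([0.19023347, 0.54303221, 1.53196979])}
scene {'camera_matrix': array([[462.45176085,   0.        , 318.97361267],
       [  0.        , 462.45176085, 206.02520783],
       [  0.        ,   0.        ,   1.        ]]), 'dist_coeffs': array([0.02472816, 0.        , 0.        , 0.        , 0.        ]), 'R': array([[ 0.76675276, -0.64189436,  0.00786355],
       [-0.30226539, -0.37181321, -0.87771896],
       [ 0.56632662,  0.67061656, -0.47911126]]), 't': array([-0.31899427,  0.29348757,  1.17634566])}
```

View pics/top0.png

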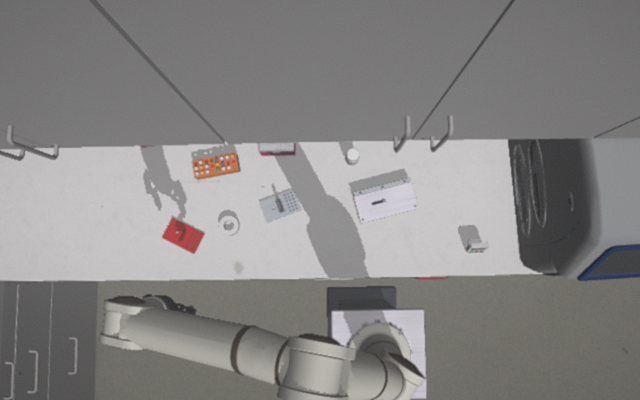

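View pics/scene0.png

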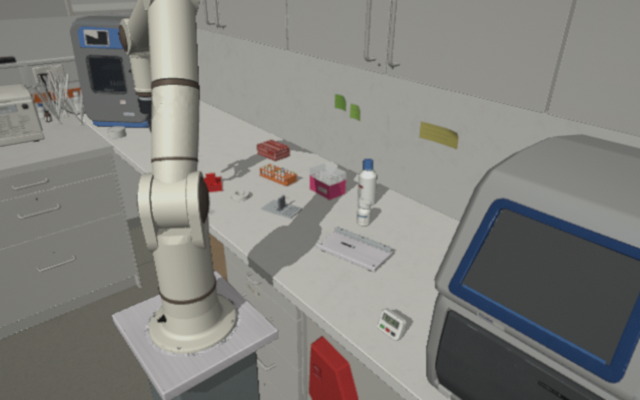

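The top view shows the grey plate at about (281,205) with its tab at (280,203). The nest is at about (385,200) with its slot at (378,203), the tape at (228,224), and the red decoy at (183,235). I'll write a ray helper and make rough estimates.

```bash
cat > h.py <<'E'
import numpy as np, cv2
from scipy.spatial.transform import Rotation as Ro
def ray(c,uv,z):
    uv=np.atleast_2d(np.float64(uv)); n=cv2.undistortPoints(uv[:,None],c["camera_matrix"],c["dist_coeffs"])[:,0]
    R,t=c["R"],c["t"]; o=-R.T@t; d=np.c_[n,np.ones(len(n))]@R
    return o+d*((z-o[2])/d[:,2])[:,None]
def proj(c,X):
    return cv2.projectPoints(np.float64(X).reshape(-1,3),cv2.Rodrigues(c["R"])[0],c["t"],c["camera_matrix"],c["dist_coeffs"])[0][:,0]
def load(f): return dict(np.load(f))
def rects(p,mask,amin):
    return [(cv2.minAreaRect(k),cv2.contourArea(k)) for k in cv2.findContours(mask,0,2)[0] if cv2.contourArea(k)>amin]
E
python3 - <<'E'
from h import *
c=load("top0.npz");p=c["p"]
print(ray(c,[(280,204)],.0), ray(c,[(378,203)],.02), ray(c,[(228,224)],.02),ray(c,[(352,157)],.08))
# nest corners
print(ray(c,[(355,192),(412,180),(417,211),(360,221)],.02))
cv2.imwrite("pics/crop1.png",cv2.resize(p[140:245,215:425,::-1],None,fx=3.8,fy=3.8,interpolation=2))
E
```

```text
[[0.52321546 0.3351953  0.        ]] [[ 0.51878031 -0.00959653  0.02      ]] [[0.45376779 0.51544381 0.02      ]] [[0.67127567 0.08066611 0.08      ]]
[[ 0.55890387  0.06977753  0.02      ]
 [ 0.59806164 -0.13171208  0.02      ]
 [ 0.48840768 -0.14478682  0.02      ]
 [ 0.45692369  0.05485429  0.02      ]]
```

View pics/crop1.png

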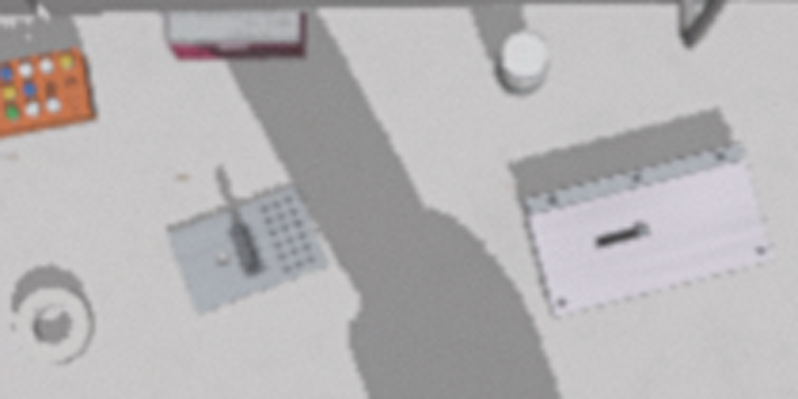

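```bash
cat >> h.py <<'E'
def pose():
    from rig import monitor
    s=monitor.get_state(); return np.array(s["tcp_pos"]),Ro.from_rotvec(s["eef_rot"])
def plan(x,yaw,n):
    """tool y axis at world (-sin yaw, cos yaw), straight down; n rows"""
    p,R=pose(); T=Ro.from_matrix(np.c_[[-np.cos(yaw),-np.sin(yaw),0],[-np.sin(yaw),np.cos(yaw),0],[0,0,-1]])
    w=(R.inv()*T).as_rotvec()/n; d=(np.array(x)-p)/n*1000
    for i in range(n):
        s=R.inv().apply(d); print(np.round(np.r_[s,np.degrees(w)],1).tolist()); R=R*Ro.from_rotvec(w)
E
python3 -c "
from h import *
plan([.49,.335,.25],.35,16)"
```

```text
[-22.5, -11.1, -1.2, -0.0, -0.0, -2.4]
[-22.0, -12.0, -1.2, -0.0, -0.0, -2.4]
[-21.5, -12.9, -1.2, -0.0, -0.0, -2.4]
[-20.9, -13.8, -1.2, -0.0, -0.0, -2.4]
[-20.3, -14.7, -1.2, -0.0, -0.0, -2.4]
[-19.7, -15.5, -1.2, -0.0, -0.0, -2.4]
[-19.0, -16.3, -1.2, -0.0, -0.0, -2.4]
[-18.3, -17.1, -1.2, -0.0, -0.0, -2.4]
[-17.6, -17.8, -1.2, -0.0, -0.0, -2.4]
[-16.8, -18.6, -1.2, -0.0, -0.0, -2.4]
[-16.0, -19.2, -1.2, -0.0, -0.0, -2.4]
[-15.2, -19.9, -1.2, -0.0, -0.0, -2.4]
[-14.3, -20.5, -1.2, -0.0, -0.0, -2.4]
[-13.5, -21.1, -1.2, -0.0, -0.0, -2.4]
[-12.6, -21.6, -1.2, -0.0, -0.0, -2.4]
[-11.7, -22.2, -1.2, -0.0, -0.0, -2.4]
```

Emit:
{"op": "apply_moves", "data": {"moves": [[-22.5,-11,-1.2,0,0,-2.4,0],[-22,-12,-1.2,0,0,-2.4,0],[-21.5,-13,-1.2,0,0,-2.4,0],[-21,-14,-1.2,0,0,-2.4,0],[-20,-15,-1.2,0,0,-2.4,0],[-20,-15.5,-1.2,0,0,-2.4,0],[-19,-16,-1.2,0,0,-2.4,0],[-18,-17,-1.2,0,0,-2.4,0]]}}

```text
time: 0.77
tcp_pos: [0.3481, 0.4747, 0.2405]
eef_rot: [0.026, -3.141, 0.001]
contact_force: [-0.2, 0.4, 0.0]
grip_width: 0.997
grasp_force: 0.0
```

Emit:
{"op": "apply_moves", "data": {"moves": [[-17.5,-18,-1.2,0,0,-2.4,0],[-17,-18.5,-1.2,0,0,-2.4,0],[-16,-19,-1.2,0,0,-2.4,0],[-15,-20,-1.2,0,0,-2.4,0],[-14,-20.5,-1.2,0,0,-2.4,0],[-13.5,-21,-1.2,0,0,-2.4,0],[-12.5,-21.5,-1.2,0,0,-2.4,0],[-11.5,-22,-1.2,0,0,-2.4,0]]}}

```text
time: 1.43
tcp_pos: [0.4897, 0.3343, 0.2501]
eef_rot: [0.549, -3.092, 0.001]
contact_force: [0.3, 1.0, 0.4]
grip_width: 1.002
grasp_force: 0.0
```

```bash
python3 - <<'E'
from h import *
from rig import cams,monitor
for _ in range(3): c=cams.get_calibration("wrist"); p,d=cams.get_image("wrist")
s=monitor.get_state();print(s["time"],s["tcp_pos"],s["eef_rot"])
cv2.imwrite("pics/w1.png",p[:,:,::-1]); np.savez("w1.npz",p=p,d=d,**c)
print(-c["R"].T@c["t"], c["R"][2])
E
```

```text
1.5833 [0.49104728 0.33284227 0.24984861] [ 5.37887639e-01 -3.09461679e+00  1.94929703e-03]
[0.42785271 0.30865968 0.39218621] [ 0.25630355  0.08764201 -0.96261486]
```

View pics/w1.png

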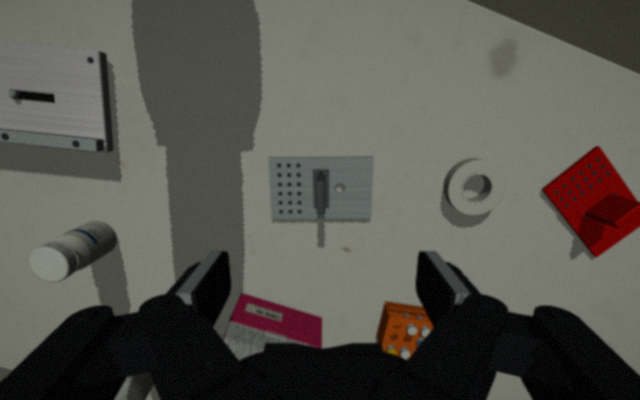

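The wrist view shows the plate at (270–373, 156–221), nearly aligned. Its tab is at (321,190), its hole at (340,188) and its dots to the left (-y).

```bash
python3 - <<'E'
from h import *
c=load("w1.npz");p=c["p"]
hsv=cv2.cvtColor(p,cv2.COLOR_RGB2HSV)
print(p[205,300],p[205,350],p[170,390],p[240,300])
m=np.zeros(p.shape[:2],np.uint8)
roi=p[140:240,255:390].astype(int)
mm=((roi[:,:,2]-roi[:,:,0])>6).astype(np.uint8)*255
mm=cv2.morphologyEx(mm,cv2.MORPH_CLOSE,np.ones((9,9)))
m[140:240,255:390]=mm
for r,a in rects(p,m,1500):
    b=cv2.boxPoints(r);print(r,a);X=ray(c,b,.006);print(X.round(4))
    print("c",X.mean(0).round(4),[np.linalg.norm(X[i]-X[i-1]).round(4) for i in range(4)],[np.arctan2(*(X[i]-X[i-1])[[1,0]]).round(3) for i in range(4)])
print("hole",ray(c,[(340,188)],.006))
d=c["d"]; print(d[180:200:4,321])
E
```

```text
[89 94 93] [ 94 102  98] [127 129 117] [125 125 118]
hole [[0.50709638 0.35838787 0.006     ]]
[0.35658172 0.34821382 0.3506873  0.35259625 0.35242695]
```

```bash
python3 - <<'E'
from h import *
c=load("w1.npz");p=c["p"]
m=np.zeros(p.shape[:2],np.uint8)
roi=cv2.GaussianBlur(p,(3,3),0)[140:240,255:390]
mm=(roi[:,:,0]<111).astype(np.uint8)*255
mm=cv2.morphologyEx(cv2.morphologyEx(mm,cv2.MORPH_CLOSE,np.ones((5,5))),cv2.MORPH_OPEN,np.ones((15,15)))
m[140:240,255:390]=mm
for r,a in rects(p,m,1500):
    b=cv2.boxPoints(r);print(r,a);X=ray(c,b,.006);print(X.round(4))
    print("c",X.mean(0).round(4),[np.linalg.norm(X[i]-X[i-1]).round(4) for i in range(4)],[np.arctan2(*(X[i]-X[i-1])[[1,0]]).round(3) for i in range(4)])
h=c["d"]
# points above plate from depth: tab
v,u=np.mgrid[150:230,265:380]; z=h[150:230,265:380]
n=cv2.undistortPoints(np.float64(np.c_[u.ravel(),v.ravel()])[:,None],c["camera_matrix"],c["dist_coeffs"])[:,0]
W=(np.c_[n,np.ones(len(n))]*z.ravel()[:,None]-c["t"])@c["R"]
T=W[W[:,2]>.035]; print("tab",len(T),np.median(T,0),T.min(0),T.max(0)); print("tabrect",cv2.minAreaRect(np.float32(T[:,:2]*1000)))
print(np.median(W[:,2]),W[:,2].max())
E
```

```text
((320.4999694824219, 188.99996948242188), (102.99998474121094, 65.99998474121094), -0.0) 6668.5
[[0.581  0.287  0.006 ]
 [0.4986 0.2619 0.006 ]
 [0.456  0.3813 0.006 ]
 [0.5357 0.4136 0.006 ]]
c [0.5178 0.336  0.006 ] [np.float64(0.1345), np.float64(0.0862), np.float64(0.1268), np.float64(0.0861)] [np.float64(-1.227), np.float64(-2.846), np.float64(1.914), np.float64(0.385)]
tab 352 [0.51157745 0.33377475 0.05109725] [0.42785271 0.30865968 0.03511454] [0.53489669 0.34532627 0.39218621]
tabrect ((481.3836975097656, 322.8486022949219), (110.37390899658203, 9.228236198425293), 19.624719619750977)
0.005375034134186588 0.3921862103148305
```

Emit:
{"op": "apply_moves", "data": {"moves": [[-13,-3,20,0,0,0,0],[-13.5,-3,30,0,0,0,0],[0,0,40,0,0,0,0],[0,0,40,0,0,0,0],[0,0,40,0,0,0,0],[0,0,30,0,0,0,0],[0,0,20,0,0,0,0],[0,0,12,0,0,0,0]]}}

```text
time: 2.25
tcp_pos: [0.5128, 0.339, 0.0149]
eef_rot: [0.547, -3.088, 0.002]
contact_force: [-0.3, 0.2, -0.5]
grip_width: 0.996
grasp_force: 0.0
```

Emit:
{"op": "apply_moves", "data": {"moves": [[0,0,3,0,0,0,0.4],[0,0,0,0,0,0,0.8],[0,0,0,0,0,0,1],[0,0,0,0,0,0,1],[0,0,0,0,0,0,1],[0,0,0,0,0,0,1],[0,0,0,0,0,0,1],[0,0,0,0,0,0,1]]}}

```text
time: 2.92
tcp_pos: [0.5173, 0.3393, 0.017]
eef_rot: [-0.545, 3.092, 0.001]
contact_force: [-0.1, -1.1, 6.6]
grip_width: 0.11
grasp_force: 59.9
```

Emit:
{"op": "apply_moves", "data": {"moves": [[0,0,-10,0,0,0,1],[0,0,-20,0,0,0,1],[0,0,-30,0,0,0,1],[0,0,-30,0,0,0,1],[0,0,-10,0,0,0,1],[0,0,0,0,0,0,1]]}}

```text
time: 3.42
tcp_pos: [0.518, 0.3406, 0.1191]
eef_rot: [-0.545, 3.088, 0.004]
contact_force: [1.0, 0.5, -1.9]
grip_width: 0.108
grasp_force: 58.6
```

```bash
python3 - <<'E'
from h import *
c=load("w1.npz");p=c["p"];g=p.max(2)
cv2.imwrite("pics/w1n.png",cv2.resize(p[30:170,0:130,::-1],None,fx=4,fy=4,interpolation=2))
roi=p[85:110,0:70]; m=(roi.max(2)<60).astype(np.uint8)*255
for r,a in rects(roi,m,30): 
    b=cv2.boxPoints(r)+[0,85]; X=ray(c,b,.02); print(r,a,b.round(1).tolist(),X.round(4).tolist())
c=load("top0.npz");p=c["p"]; roi=p[190:215,365:395]; m=(roi.max(2)<110).astype(np.uint8)*255
for r,a in rects(roi,m,5):
    b=cv2.boxPoints(r)+[365,190]; X=ray(c,b,.02); print(r,a,b.round(1).tolist(),X.round(4).tolist())
E
```

```text
((33.28084182739258, 11.036284446716309), (40.27323913574219, 8.70117473602295), 4.635463237762451) 282.5 [[12.9, 98.7], [13.6, 90.1], [53.7, 93.3], [53.0, 102.0]] [[0.5317, -0.0318, 0.02], [0.5218, -0.0319, 0.02], [0.5101, 0.0121, 0.02], [0.5199, 0.0125, 0.02]]
((12.11764907836914, 11.970586776733398), (1.4552137851715088, 10.429031372070312), 75.96376037597656) 6.5 [[371.9, 202.5], [382.0, 200.0], [382.4, 201.4], [372.2, 203.9]] [[0.5208, 0.0117, 0.02], [0.5291, -0.0239, 0.02], [0.5241, -0.025, 0.02], [0.5158, 0.0106, 0.02]]
```

View pics/w1n.png

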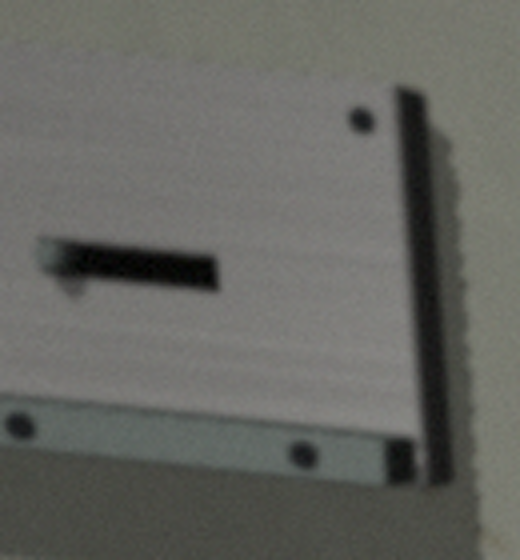

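The close view shows the slot's left end at pixel (54,98), the pin at its right end near (13,93), and the fence foot line running from (0,129) to (104,139).

```bash
python3 - <<'E'
from h import *
c=load("w1.npz");p=c["p"]
# fence foot edge: subpixel - print column profiles
g=p.astype(int).sum(2)
pts=[]
for u in range(5,100,6):
    col=g[120:146,u-2:u+3].mean(1); k=np.argmin(np.diff(col)); pts.append((u,120+k+.5))
pts=np.array(pts);print(pts.tolist())
f=cv2.fitLine(np.float32(pts),cv2.DIST_HUBER,0,.01,.01).ravel();q=lambda u:(u,f[3]+(u-f[2])*f[1]/f[0])
A,B=ray(c,[q(5),q(100)],.02); e=B-A; yaw=np.arctan2(-e[0],e[1]); print(A,B,"yaw",yaw)
ex=np.array([np.cos(yaw),np.sin(yaw),0]);ey=np.array([-np.sin(yaw),np.cos(yaw),0])
L=ray(c,[(54,98)],.02)[0]; print("left end",L,"fence dist",(A-L)@ex)
M=L-25*.001*ey; print("slot mid",M, "pin y", (ray(c,[(13,93.5)],.023)[0]-M)@ey)
# left deck edge
for e in [(99.5,52),(103.5,139)]: print("deckedge y",(ray(c,[e],.02)[0]-M)@ey)
# top view slot mid
t=load("top0.npz"); print("top", ray(t,[(371.9,203.4)],.02)[0], ((ray(t,[(371.9,203.4)],.02)[0]-M)@np.c_[ex,ey]))
E
```

```text
[[5.0, 133.5], [11.0, 128.5], [17.0, 129.5], [23.0, 129.5], [29.0, 130.5], [35.0, 131.5], [41.0, 131.5], [47.0, 132.5], [53.0, 132.5], [59.0, 133.5], [65.0, 134.5], [71.0, 134.5], [77.0, 135.5], [83.0, 136.5], [89.0, 136.5], [95.0, 137.5]]
[ 0.56844052 -0.03789978  0.02      ] [0.54238673 0.06990151 0.02      ] yaw 0.237136137725727
left end [0.51510361 0.0130343  0.02      ] fence dist 0.03987883760395673
slot mid [ 0.5209766  -0.01126607  0.02      ] pin y -0.01857974164704257
deckedge y 0.08112579746970727
deckedge y 0.07788852347690021
top [0.51773788 0.01174688 0.02      ] [0.00225811 0.02312977]
```

```bash
python3 -c "
from h import *
plan([.5128,.0011,.1],.237,15)"
```

```text
[8.1, -21.1, 1.2, 0.0, 0.0, 0.4]
[7.9, -21.2, 1.2, 0.0, 0.0, 0.4]
[7.8, -21.3, 1.2, 0.0, 0.0, 0.4]
[7.6, -21.3, 1.2, 0.0, 0.0, 0.4]
[7.4, -21.4, 1.2, 0.0, 0.0, 0.4]
[7.3, -21.4, 1.2, 0.0, 0.0, 0.4]
[7.1, -21.5, 1.2, 0.0, 0.0, 0.4]
[7.0, -21.5, 1.2, 0.0, 0.0, 0.4]
[6.8, -21.6, 1.2, 0.0, 0.0, 0.4]
[6.6, -21.6, 1.2, 0.0, 0.0, 0.4]
[6.5, -21.7, 1.2, 0.0, 0.0, 0.4]
[6.3, -21.7, 1.3, 0.0, 0.0, 0.4]
[6.1, -21.8, 1.3, 0.0, 0.0, 0.4]
[6.0, -21.8, 1.3, 0.0, 0.0, 0.4]
[5.8, -21.9, 1.3, 0.0, 0.0, 0.4]
```

Emit:
{"op": "apply_moves", "data": {"moves": [[8,-21,1,0,0,0.4,1],[8,-21,1,0,0,0.4,1],[8,-21.5,1,0,0,0.4,1],[7.5,-21.5,1,0,0,0.4,1],[7.5,-21.5,1,0,0,0.4,1],[7.5,-21.5,1,0,0,0.4,1],[7,-21.5,1,0,0,0.4,1],[7,-21.5,1,0,0,0.4,1]]}}

```text
time: 4.08
tcp_pos: [0.5118, 0.156, 0.1056]
eef_rot: [0.459, -3.105, 0.001]
contact_force: [0.1, 0.6, -2.4]
grip_width: 0.109
grasp_force: 58.7
```

Emit:
{"op": "apply_moves", "data": {"moves": [[7,-21.5,1,0,0,0.4,1],[6.5,-21.5,1,0,0,0.4,1],[6.5,-21.5,1,0,0,0.4,1],[6.5,-21.5,1,0,0,0.4,1],[6,-22,1,0,0,0.4,1],[6,-22,1,0,0,0.4,1],[5,-22,1,0,0,0.4,1],[0,0,0,0,0,0,1]]}}

```text
time: 4.75
tcp_pos: [0.5105, -0.0068, 0.0984]
eef_rot: [0.372, -3.115, 0.004]
contact_force: [0.7, -1.1, -1.9]
grip_width: 0.109
grasp_force: 58.8
```

```bash
python3 - <<'E'
from h import *
from rig import cams,monitor
for _ in range(2): c=cams.get_calibration("wrist"); p,d=cams.get_image("wrist")
s=monitor.get_state();print(s["time"],s["tcp_pos"],s["eef_rot"],s["contact_force"],s["moment"])
np.savez("w2.npz",p=p,d=d,**c)
q,d2=cams.get_image("scene");c2=cams.get_calibration("scene");np.savez("s2.npz",p=q,d=d2,**c2)
cv2.imwrite("pics/w2.png",np.hstack([p[:,:,::-1][:,60:580],cv2.resize(q[190:290,270:410,::-1],(280,200),interpolation=2).repeat(2,0)]))
E
```

```text
4.85 [ 0.51105129 -0.0017883   0.0989422 ] [ 3.78741049e-01 -3.11573128e+00 -4.58287954e-04] [ 0.13574075  0.95200423 -1.17855821] [0.08239712 0.04916916 0.00244501]
```

View pics/w2.png

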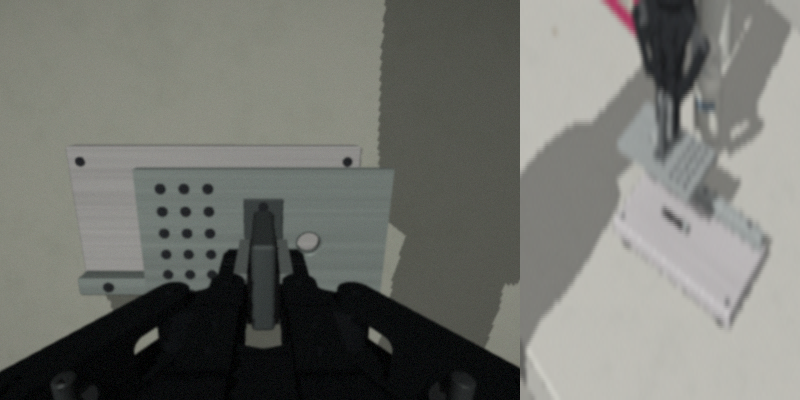

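The plate is held square in the gripper. Its near edge (image y≈168) is parallel to the deck's near edge (y≈146), and the hole is at (368,241).

```bash
python3 - <<'E'
from h import *
c=load("w2.npz");p=c["p"];d=c["d"]
def P(u,v):
    z=d[v-2:v+3,u-2:u+3]; z=np.median(z[z>0]); n=cv2.undistortPoints(np.float64([[[u,v]]]),c["camera_matrix"],c["dist_coeffs"])[0,0]
    return (np.r_[n,1]*z-c["t"])@c["R"]
pl=[P(u,v) for u,v in [(205,177),(440,177),(410,200),(425,250),(208,225),(285,180)]]; print(np.round(pl,4))
z0=np.median([x[2] for x in pl]); 
M=np.array([.521,-.0113,.02]);yaw=.237;ex=np.array([np.cos(yaw),np.sin(yaw),0]);ey=np.array([-np.sin(yaw),np.cos(yaw),0])
g=p.astype(int).sum(2)
def edge(us,lo,hi,sg): 
    return np.float32([(u,lo+np.argmax(sg*np.diff(g[lo:hi,u-2:u+3].mean(1)))+.5) for u in us])
e1=edge(range(205,440,10),158,180,-1); e2=edge(range(140,410,10),138,155,1)
print(e1[::6],e2[::6])
for e,z in ((e1,z0),(e2,.02)):
    W=ray(c,e,z)[:,:2]; f=cv2.fitLine(np.float32(W),cv2.DIST_HUBER,0,1e-4,1e-4).ravel(); s=np.sign(f[1]); print("yaw",np.arctan2(-f[0]*s,f[1]*s),"nest x of edge",(np.r_[f[2:],0]-M)@ex)
H=ray(c,[(368,241)],z0)[0]; print("hole nest",(H-M)@ex,(H-M)@ey)
for k in ((140,161),(407,161)): x=ray(c,[k],.02)[0]-M; print("screw",x@ex,x@ey)
t=np.array([.51105,-.00179,0])-M; print("tcp",t@ex,t@ey, "plate top z",z0)
E
```

```text
[[ 0.4871 -0.0693  0.0878]
 [ 0.4594  0.0445  0.0877]
 [ 0.4743  0.0337  0.0875]
 [ 0.4988  0.05    0.0874]
 [ 0.5122 -0.0644  0.0874]
 [ 0.4792 -0.0302  0.0876]]
[[205.  167.5]
 [265.  166.5]
 [325.  166.5]
 [385.  166.5]] [[140.  146.5]
 [200.  145.5]
 [260.  146.5]
 [320.  146.5]
 [380.  146.5]]
yaw 0.24162301 nest x of edge -0.05180540322297922
yaw 0.23839638 nest x of edge -0.05504829692914778
hole nest -0.012369494346324832 0.0342102175588342
screw -0.04468498586252913 -0.11960734119147129
screw -0.04505746601378365 0.06980636165794953
tcp -0.00743903519691658 0.011580300312990012 plate top z 0.08755290817431667
```

Emit:
{"op": "apply_moves", "data": {"moves": [[-3,2,10,0,0,0,1],[-3,2,15,0,0,0,1],[0,0,12,0,0,0,1],[0,0,8,0,0,0,1],[0,0,4,0,0,0,1],[0,0,2,0,0,0,1],[0,0,0,0,0,0,1],[0,0,0,0,0,0,1]]}}

```text
time: 5.57
tcp_pos: [0.5176, 0.0049, 0.0497]
eef_rot: [-0.383, 3.118, -0.0]
contact_force: [-0.5, -1.2, -1.7]
grip_width: 0.109
grasp_force: 58.8
```

Emit:
{"op": "apply_moves", "data": {"moves": [[0,0,1,0,0,0,1],[0,0,1,0,0,0,1],[0,0,0.5,0,0,0,1],[0,0,0,0,0,0,1]]}}

```text
time: 5.9
tcp_pos: [0.5174, 0.0047, 0.0472]
eef_rot: [-0.383, 3.118, -0.0]
contact_force: [-0.0, -0.5, -1.5]
grip_width: 0.111
grasp_force: 58.8
```

Emit:
{"op": "apply_moves", "data": {"moves": [[0,0,0.5,0,0,0,1],[0,0,0.5,0,0,0,1],[0,0,0,0,0,0,1]]}}

```text
time: 6.15
tcp_pos: [0.5173, 0.0048, 0.0459]
eef_rot: [0.383, -3.118, -0.0]
contact_force: [-0.0, 0.7, -1.8]
grip_width: 0.11
grasp_force: 58.8
```

Emit:
{"op": "apply_moves", "data": {"moves": [[0,0,0.7,0,0,0.35,1],[0,0,0.7,0,0,0,1],[0,0,0.7,0,0,0,1],[0,0,0,0,0,0,1]]}}

```text
time: 6.48
tcp_pos: [0.5172, 0.0049, 0.0437]
eef_rot: [0.374, -3.119, -0.0]
contact_force: [0.1, -0.0, -3.2]
grip_width: 0.107
grasp_force: 58.8
```

Emit:
{"op": "apply_moves", "data": {"moves": [[0,0,0.5,0,0,0,1],[0,0,0.5,0,0,0,1],[0,0,0,0,0,0,1]]}}

```text
time: 6.73
tcp_pos: [0.5173, 0.0049, 0.0429]
eef_rot: [0.374, -3.119, 0.0]
contact_force: [-0.2, -0.5, -1.8]
grip_width: 0.109
grasp_force: 58.9
```

Emit:
{"op": "apply_moves", "data": {"moves": [[0,0,0.5,0,0,0,1],[0,0,0,0,0,0,1]]}}

```text
time: 6.9
tcp_pos: [0.5174, 0.0049, 0.0427]
eef_rot: [-0.374, 3.119, -0.0]
contact_force: [-0.5, 1.1, 3.4]
grip_width: 0.106
grasp_force: 59.7
```

Emit:
{"op": "apply_moves", "data": {"moves": [[0,0,0.5,0,0,0,1],[0,0,0,0,0,0,1]]}}

```text
time: 7.07
tcp_pos: [0.5175, 0.005, 0.0426]
eef_rot: [-0.374, 3.119, -0.0]
contact_force: [-3.3, 0.3, 8.0]
grip_width: 0.109
grasp_force: 60.3
```

```bash
python3 -c "
from h import *
from rig import monitor
s=monitor.get_state();print(s['tcp_pos'],s['contact_force'],s['moment'])"
```

```text
[0.51751387 0.00497811 0.04259073] [-3.25951336  0.29044703  7.99919643] [-0.19278738  0.63876169 -0.08284442]
```

Emit:
{"op": "apply_moves", "data": {"moves": [[0,0,-0.3,0,0,0,1],[0,0,0,0,0,0,1],[0,0,0,0,0,0,1]]}}

```text
time: 7.32
tcp_pos: [0.5175, 0.0049, 0.0426]
eef_rot: [-0.374, 3.119, -0.0]
contact_force: [-1.6, 1.3, 5.5]
grip_width: 0.106
grasp_force: 60.1
```

Emit:
{"op": "apply_moves", "data": {"moves": [[-0.8,0,0,0,0,0,1],[-0.8,0,0,0,0,0,1],[-0.4,0,0,0,0,0,1],[0,0,0,0,0,0,1]]}}

```text
time: 7.65
tcp_pos: [0.5179, 0.0051, 0.0425]
eef_rot: [0.373, -3.117, 0.001]
contact_force: [-6.3, 0.2, 10.2]
grip_width: 0.111
grasp_force: 60.7
```

Emit:
{"op": "apply_moves", "data": {"moves": [[-0.5,0,0,0,0,0,1],[-0.5,0,0,0,0,0,1],[0,0,0,0,0,0,1]]}}

```text
time: 7.9
tcp_pos: [0.519, 0.0051, 0.0425]
eef_rot: [0.373, -3.117, 0.001]
contact_force: [-5.4, -0.3, 9.7]
grip_width: 0.109
grasp_force: 60.6
```

Emit:
{"op": "apply_moves", "data": {"moves": [[-0.5,0,-0.4,0,0,0,1],[-0.5,0,0,0,0,0,1],[0,0,0,0,0,0,1]]}}

```text
time: 8.15
tcp_pos: [0.52, 0.0053, 0.0426]
eef_rot: [0.373, -3.117, 0.001]
contact_force: [-5.3, -0.6, 7.1]
grip_width: 0.108
grasp_force: 60.3
```

Emit:
{"op": "apply_moves", "data": {"moves": [[-0.5,0,0,0,0,0,1],[-0.5,0,0,0,0,0,1],[0,0,0,0,0,0,1]]}}

```text
time: 8.4
tcp_pos: [0.5201, 0.0053, 0.0426]
eef_rot: [0.373, -3.115, 0.001]
contact_force: [-7.2, -1.6, 9.7]
grip_width: 0.102
grasp_force: 60.7
```

Emit:
{"op": "apply_moves", "data": {"moves": [[-0.5,0,0,0,0,0,1],[0,0,0,0,0,0,1]]}}

```text
time: 8.57
tcp_pos: [0.5201, 0.0053, 0.0426]
eef_rot: [0.373, -3.114, 0.002]
contact_force: [-8.7, -0.8, 12.5]
grip_width: 0.109
grasp_force: 60.9
```

Emit:
{"op": "apply_moves", "data": {"moves": [[0,0,-0.6,0,0,0,1],[0,0,0,0,0,0,1]]}}

```text
time: 8.73
tcp_pos: [0.5201, 0.0053, 0.0426]
eef_rot: [0.373, -3.114, 0.001]
contact_force: [-5.7, -1.3, 6.6]
grip_width: 0.11
grasp_force: 59.9
```

Emit:
{"op": "apply_moves", "data": {"moves": [[0,-1,0,0,0,0,1],[0,-1,0,0,0,0,1],[0,0,0,0,0,0,1]]}}

```text
time: 8.98
tcp_pos: [0.5202, 0.0051, 0.0427]
eef_rot: [0.374, -3.114, -0.002]
contact_force: [-7.5, 2.8, 7.7]
grip_width: 0.109
grasp_force: 60.3
```

Emit:
{"op": "apply_moves", "data": {"moves": [[0,-1.5,-0.2,0,0,0,1],[0,-1.5,0,0,0,0,1],[0,-1.5,0,0,0,0,1],[0,-1.5,0,0,0,0,1]]}}

```text
time: 9.32
tcp_pos: [0.5212, 0.0011, 0.0428]
eef_rot: [0.376, -3.113, -0.005]
contact_force: [-7.8, 6.4, 8.4]
grip_width: 0.103
grasp_force: 60.4
```

Emit:
{"op": "apply_moves", "data": {"moves": [[0,-1.5,0,0,0,0,1],[0,-1.5,0,0,0,0,1],[0,-1.5,0,0,0,0,1],[0,-1.5,0,0,0,0,1]]}}

```text
time: 9.65
tcp_pos: [0.5226, -0.0046, 0.0428]
eef_rot: [0.376, -3.113, -0.005]
contact_force: [-9.9, 7.0, 7.0]
grip_width: 0.109
grasp_force: 60.4
```

Emit:
{"op": "apply_moves", "data": {"moves": [[0.4,-1.5,-0.2,0,0,0,1],[0,-2,0,0,0,0,1],[0,-2,0,0,0,0,1],[0,-2,0,0,0,0,1]]}}

```text
time: 9.98
tcp_pos: [0.5245, -0.013, 0.0428]
eef_rot: [0.375, -3.114, -0.004]
contact_force: [-6.7, 4.2, 5.6]
grip_width: 0.107
grasp_force: 59.9
```

Emit:
{"op": "apply_moves", "data": {"moves": [[0,-2,0,0,0,0,1],[0,-2,0,0,0,0,1],[0,-2,0,0,0,0,1],[0,-2,0,0,0,0,1]]}}

```text
time: 10.32
tcp_pos: [0.5264, -0.0207, 0.0428]
eef_rot: [0.375, -3.114, -0.004]
contact_force: [-6.6, 4.6, 4.4]
grip_width: 0.108
grasp_force: 59.8
```

Emit:
{"op": "apply_moves", "data": {"moves": [[0,-2,0,0,0,0,1],[0,-2,0,0,0,0,1],[0,-2,0,0,0,0,1],[0,-2,0,0,0,0,1],[0,-2,0,0,0,0,1]]}}

```text
time: 10.73
tcp_pos: [0.5288, -0.0304, 0.0428]
eef_rot: [0.375, -3.114, -0.004]
contact_force: [-6.5, 4.0, 4.3]
grip_width: 0.105
grasp_force: 59.8
```

Emit:
{"op": "apply_moves", "data": {"moves": [[0,-2,0.1,0,0,0,1],[0,-2,0,0,0,0,1],[0,-2,0,0,0,0,1],[0,-2,0,0,0,0,1],[0,-1,0,0,0,0,1]]}}

```text
time: 11.15
tcp_pos: [0.5309, -0.0392, 0.0427]
eef_rot: [0.375, -3.114, -0.004]
contact_force: [-7.4, 5.2, 5.7]
grip_width: 0.104
grasp_force: 59.9
```

Emit:
{"op": "apply_moves", "data": {"moves": [[0,-1.5,0,0,0,0,1],[0,-1.5,0,0,0,0,1],[0,-1.5,0,0,0,0,1],[0,-1.5,0,0,0,0,1]]}}

```text
time: 11.48
tcp_pos: [0.5323, -0.0448, 0.0427]
eef_rot: [0.375, -3.114, -0.004]
contact_force: [-7.1, 5.0, 4.4]
grip_width: 0.11
grasp_force: 59.8
```

Emit:
{"op": "apply_moves", "data": {"moves": [[0,-1,0.1,0,0,0,1],[0,-1,0,0,0,0,1],[0,-1,0,0,0,0,1]]}}

```text
time: 11.73
tcp_pos: [0.533, -0.0477, 0.0425]
eef_rot: [0.375, -3.114, -0.004]
contact_force: [-6.1, 4.3, 4.2]
grip_width: 0.105
grasp_force: 59.8
```

Emit:
{"op": "apply_moves", "data": {"moves": [[0,-1,0,0,0,0,1],[0,-1,0,0,0,0,1]]}}

```text
time: 11.9
tcp_pos: [0.5337, -0.0505, 0.0423]
eef_rot: [0.375, -3.114, -0.003]
contact_force: [-4.9, 0.9, -1.7]
grip_width: 0.109
grasp_force: 58.9
```

The support force has vanished with the hole at y≈-18.5 mm, where the pin was seen. The hole is over the pin, so I'll lower gently.

Emit:
{"op": "apply_moves", "data": {"moves": [[0.3,0,0.6,0,0,0,1],[0,0,0.6,0,0,0,1],[0,0,0,0,0,0,1]]}}

```text
time: 12.15
tcp_pos: [0.534, -0.0521, 0.0411]
eef_rot: [0.373, -3.115, -0.001]
contact_force: [-5.7, 0.9, -1.9]
grip_width: 0.11
grasp_force: 59.0
```

Emit:
{"op": "apply_moves", "data": {"moves": [[0,0,0.5,0,0,0,1],[0,0,0.5,0,0,0,1],[0,0,0,0,0,0,1]]}}

```text
time: 12.4
tcp_pos: [0.5341, -0.0523, 0.0403]
eef_rot: [0.373, -3.116, -0.0]
contact_force: [-5.2, -0.3, -0.7]
grip_width: 0.108
grasp_force: 59.1
```

Emit:
{"op": "apply_moves", "data": {"moves": [[0,0,0.5,0,0,0,1],[0,0,0.5,0,0,0,1],[0,0,0,0,0,0,1]]}}

```text
time: 12.65
tcp_pos: [0.5341, -0.0525, 0.0394]
eef_rot: [0.373, -3.116, 0.0]
contact_force: [-5.5, -1.2, -0.0]
grip_width: 0.104
grasp_force: 59.2
```

Emit:
{"op": "apply_moves", "data": {"moves": [[0,0,0.5,0,0,0,1],[0,0,0.5,0,0,0,1],[0,0,0,0,0,0,1]]}}

```text
time: 12.9
tcp_pos: [0.5342, -0.0527, 0.0384]
eef_rot: [0.373, -3.116, 0.001]
contact_force: [-5.3, -0.7, -0.4]
grip_width: 0.109
grasp_force: 59.2
```

Seated should be at TCP z≈0.0367.

Emit:
{"op": "apply_moves", "data": {"moves": [[0,0,0.5,0,0,0,1],[0,0,0.5,0,0,0,1],[0,0,0,0,0,0,1]]}}

```text
time: 13.15
tcp_pos: [0.5342, -0.0528, 0.0374]
eef_rot: [0.372, -3.116, 0.001]
contact_force: [-5.4, -1.3, -0.5]
grip_width: 0.105
grasp_force: 59.2
```

Emit:
{"op": "apply_moves", "data": {"moves": [[0,0,0.4,0,0,0,1],[0,0,0.4,0,0,0,1],[0,0,0,0,0,0,1]]}}

```text
time: 13.4
tcp_pos: [0.5341, -0.0528, 0.0371]
eef_rot: [0.372, -3.116, 0.001]
contact_force: [-8.0, -0.3, 5.0]
grip_width: 0.11
grasp_force: 60.2
```

Emit:
{"op": "apply_moves", "data": {"moves": [[0.4,0,0,0,0,0,1],[0.3,0,0,0,0,0,1],[0,0,0,0,0,0,0.8],[0,0,0,0,0,0,0.6],[0,0,0,0,0,0,0.4],[0,0,0,0,0,0,0.2],[0,0,0,0,0,0,0],[0,0,0,0,0,0,0]]}}

```text
time: 14.07
tcp_pos: [0.5358, -0.052, 0.0375]
eef_rot: [-0.374, 3.119, -0.0]
contact_force: [0.2, -0.4, 0.3]
grip_width: 0.896
grasp_force: 0.0
```

Emit:
{"op": "apply_moves", "data": {"moves": [[0,0,0,0,0,0,0],[0,0,-5,0,0,0,0],[0,0,-15,0,0,0,0],[0,0,-30,0,0,0,0],[0,0,-30,0,0,0,0],[0,0,-30,0,0,0,0],[0,0,-20,0,0,0,0],[0,0,0,0,0,0,0]]}}

```text
time: 14.73
tcp_pos: [0.5388, -0.0521, 0.1726]
eef_rot: [-0.373, 3.111, -0.003]
contact_force: [1.0, -0.5, 0.3]
grip_width: 1.0
grasp_force: 0.0
```

```bash
python3 - <<'E'
from h import *
from rig import cams,monitor
for _ in range(3): c=cams.get_calibration("wrist"); p,d=cams.get_image("wrist")
s=monitor.get_state();print(s["time"],s["tcp_pos"],s["grip_width"])
cv2.imwrite("pics/w3.png",p[:,:,::-1]); np.savez("w3.npz",p=p,d=d,**c)
v,u=np.mgrid[60:300:4,150:500:4]; z=d[60:300:4,150:500:4]
n=cv2.undistortPoints(np.float64(np.c_[u.ravel(),v.ravel()])[:,None],c["camera_matrix"],c["dist_coeffs"])[:,0]
W=(np.c_[n,np.ones(len(n))]*z.ravel()[:,None]-c["t"])@c["R"]
h,b=np.histogram(W[:,2],np.arange(.0,.08,.002)); print(dict(zip(b.round(3),h)))
P=W[(W[:,2]>.023)&(W[:,2]<.031)]; k,*_=np.linalg.lstsq(np.c_[P[:,:2],np.ones(len(P))],P[:,2],rcond=None);print("slope",k,P.mean(0))
E
```

```text
14.8833 [ 0.53501604 -0.05213558  0.16730118] 0.9982021080497426
{np.float64(0.0): np.int64(1228), np.float64(0.002): np.int64(2), np.float64(0.004): np.int64(0), np.float64(0.006): np.int64(0), np.float64(0.008): np.int64(0), np.float64(0.01): np.int64(0), np.float64(0.012): np.int64(0), np.float64(0.014): np.int64(0), np.float64(0.016): np.int64(10), np.float64(0.018): np.int64(446), np.float64(0.02): np.int64(234), np.float64(0.022): np.int64(21), np.float64(0.024): np.int64(418), np.float64(0.026): np.int64(255), np.float64(0.028): np.int64(9), np.float64(0.03): np.int64(6), np.float64(0.032): np.int64(156), np.float64(0.034): np.int64(54), np.float64(0.036): np.int64(0), np.float64(0.038): np.int64(0), np.float64(0.04): np.int64(0), np.float64(0.042): np.int64(1), np.float64(0.044): np.int64(2), np.float64(0.046): np.int64(0), np.float64(0.048): np.int64(0), np.float64(0.05): np.int64(0), np.float64(0.052): np.int64(0), np.float64(0.054): np.int64(0), np.float64(0.056): np.int64(0), np.float64(0.058): np.int64(0), np.float64(0.06): np.int64(0), np.float64(0.062): np.int64(2), np.float64(0.064): np.int64(1), np.float64(0.066): np.int64(0), np.float64(0.068): np.int64(2), np.float64(0.07): np.int64(26), np.float64(0.072): np.int64(5), np.float64(0.074): np.int64(0), np.float64(0.076): np.int64(0)}
slope [-0.00316336 -0.00181672  0.02741171] [ 0.53070422 -0.05308765  0.02582935]
```

View pics/w3.png

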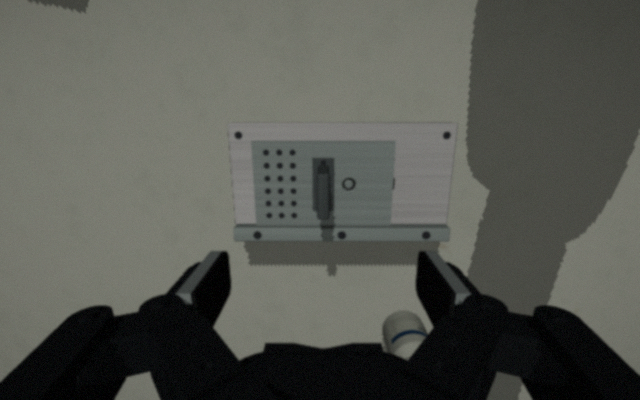

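The plate lies flat: its top is at z 0.0258 (deck 0.020 plus 6 mm) with a slope of about 0.003. It is square to the fence, with the pin visible in the hole at (349,184). The gripper is clear, so I'm handing in.

```bash
python3 -c "
from rig import manip
print(manip.job_done())"
```

```text
the job is handed in; nothing more can be done
None
```

The gauge plate is seated flat on the nest with the pin in its hole, square to the fence and released, and the job is handed in; the hand-in returned no verdict.

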